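Draw the setting bar out of its covered case

TASK

Swing the retaining lever on the cover of the grey case on the stand back until it lies parallel with the long side of the case, along the edge of the cover and out of the opening. Then take the aluminium setting bar out through the opening: it is longer than the opening, so tilt it and bring one end out first. Finish holding the whole bar still in the gripper, well clear above the case (by 6 cm or more); do not put it down, leave the lever where you set it, and leave the lens, the V-block and the calculator beside the stand where they are.

Things in the scene. Friction and masses are not known exactly. Their poses are not given: they have to be found in the camera images.
- case: flat grey metal case on a dark four-legged steel stand 140 mm high, all fixed to the desk; the case is 260 (its x) x 168 (its y) x 46 mm high, from 140 to 186 mm above the desk; origin at desk height under its centre, z up. Walls, floor and cover are each 4 mm thick, so inside it is 252 x 160 mm, from 144 to 182 mm above the desk. Only the cover has an opening. Its x runs roughly along the divider, to the robot's left and away
- opening (a point): centre of the rectangular opening in the cover, at the height of the cover's top face (186 mm above the desk). The opening is 92 mm along the case's x and 110 mm along its y, centred on the case; axes as the case's
- lever (a joint): angle of the steel retaining lever, which turns about a vertical pin on the cover: 0 = points along the case's -x, parallel with the case's long side and beside the opening (the wanted place); positive = its knob swung towards the case's +y, across the opening. Range -0.35 to 1.0; starts at 0.6 to 0.9. It stays where it is left (friction about 0.08 N m, under 1 N at the knob)
- lever_pivot (a point): the lever's pin, on the cover at x = +85, y = -70 mm in the case's frame, 192 mm above the desk; axes turn with the lever. The pin's head rises to 200 mm above the desk. The lever is a flat steel strip 14 mm wide reaching from the pin to the knob along its own -x, 189 to 195 mm above the desk
- lever_knob (a point): the black upright round knob at the lever's free end, 125 mm from the pin: 14 mm in diameter, from 195 to 217 mm above the desk; this point is on its axis 206 mm above the desk
- bar_center (a point): centre of the loose aluminium setting bar, 155 (its x) x 14 (its y) x 12 mm, about 0.12 kg, lying flat on the floor of the case with its centre 150 mm above the desk, under the opening, within 10 mm of the opening's centre in either direction and within 0.12 rad of the case's x; both ends lie hidden under the cover. Its z is up as it lies
- bar_end_1 (a point): middle of the bar's end face, 77.5 mm from its centre along its +x
- bar_end_2 (a point): middle of the bar's other end face, 77.5 mm from its centre along its -x
- v_block: loose steel V-block, 46 x 38 x 32 mm, a bystander; origin at the centre of its underside
- spare_lens: loose black camera lens standing on end, 49 mm across, 35 mm high, a bystander; origin at the centre of its underside
- calculator: loose pocket calculator lying flat, 112 x 70 x 12 mm, a bystander; origin at the centre of its underside
- divider_top (a point): point on the top edge of the upright grey office divider that runs between the robot and the stand: fixed, 28 mm thick, top 340 mm above the desk, 0.40 m from the base axis at its nearest, square to the direction 30 degrees right of straight ahead (its middle plane is 0.866 x - 0.5 y = 0.40). Arm and gripper must go over it to reach the case
Not all that is in view belongs to the job. Of the things that look like the part that bears bar_center, the larger one is meant.

How it is judged:
By the outcome, as a careful person would: the job done as asked, in the order asked, and still so for the second after the job is handed in, while the arm keeps its last pose, push and grip.
It also fails if it takes over 51 s, if anything falls off the work surface, if the arm or the gripper's body presses on something with over 40 N, if the wrist force passes 120 N, or if a joint passes its speed limit or range.

ROBOT

A 7-joint arm with a two-finger parallel gripper is mounted at the origin on the work surface; the furniture and walls round the work are solid. World frame = base frame: x ahead of the robot, y to its left, z up, the work surface at z = 0. Lengths are in m, angles in rad, forces in N, time in s.
With the tool pointing down it reaches from about 0.425 to 0.925 m from the base axis. Payload 6.8 kg.
Tool frame: the origin (TCP) lies between the finger pads; the fingertips stand arm.finger_overhang ahead of it and the grasp point (between the pads) is the TCP (arm.finger_overhang is the distance from the TCP to the fingertips, in m); x points along the fingers, z is the direction in which the jaws open and shut, and the axes are right-handed (so a half turn about x gives the same grasp; the last joint's range is limited). The gripper opens to 88 mm and grips with 3 to 60 N. Pads are 20 mm wide; open, the fingers measure 115 mm over their backs; the gripper's body (75 mm by 178 mm) begins 61 mm behind the grasp point.
Start: joints at [-1.419, 0.477, 0.022, 1.555, -0.011, 1.109, -0.083], TCP at [0.173, 0.652, 0.242] pointing down, gripper open.
Joint ranges: [-2.96, 2.96], [-0.34, 2.1], [-1.41, 1.46], [0.24, 2.44], [-1.37, 4.51], [0.17, 1.92], [-2.96, 2.96]. Speed limits (rad/s): [2.39, 2.39, 3.14, 3.14, 3.14, 3.14, 3.14].

INTERFACE

Orientations are given as a 3x3 rotation matrix whose columns are the frame's x, y, z axes.
In Python, from cell import arm, cams, boxes_of, trace, tip_of gives the robot as it stands.
- The arm moves only by the shell command python3 -m handwheel 'ROWS' [FORCE]. ROWS is JSON, one flat list of numbers, 5 for each row, row after row: the opening, from 0 (shut) to 1 (fully open), then the shift along the tool's x, y, z in units of 800 mm (1.0 is 800 mm), then the turn about the tool's x in units of 45 degrees (1.0 is 45 degrees). In form: [claw, x, y, z, yaw, claw, x, y, z, yaw, ...]. A call has 1 to 8 rows; each row shifts and turns the commanded pose from where the row before left it, along the tool's axes as they then stand; what a row does not reach is not made up. A row lasts 1/10 s, in which the tool goes at most 50 mm and 8.59 degrees, less where a joint would pass 70% of its speed; a pose out of reach is approached as far as the arm can. A call with a number of a shift or a turn outside -1 to 1 is refused whole. A call with a gripper value outside its range is refused whole. The fingers move at their own pace and stop on an object; FORCE is the grip in N (left out, the last holds). Time passes only in rows, so rows that do not move let the fingers close. It gives the time, the measured TCP pose, the force and the opening at its end, in the units of the state.
- arm.get_obs(): the state, without advancing time (a new reading comes with each control period).
- cams.camera(name): name is "scene" or "top"; returns the picture (384x512x3 uint8, red, green, blue); there is no depth.
- cams.camera_model(name): a dict with "K" (3x3 intrinsics, pixels), "origin" and "attitude" of the camera in the world. Camera axes: x right, y up, looking along -z (the intrinsics and any distortion apply to the point x, -y, -z); pixel columns grow to the right and rows downward; lengths in m; the calibration is good to about 2 mm. A picture is of the moment at which its call begins. camera_model takes no time and is no camera call.
- arm.close_job(): hands the job in, once; it reports no verdict.
Trained networks look in the newest picture that a camera, given by its name, has taken for a name from the list of things; names that differ only in an ending like _2 or _b are one class to them, and where a whole thing is asked for, a point or a joint stands for the part that bears it (a point fixed in the world has none). Each returns a list of dicts, best first, with "conf" (0 to 1); they miss things now and then, are a little off and sometimes report something else, mostly with a low value. They report only what shows in the picture. A call takes as long as a camera call. They do not tell look-alikes from the thing itself.
- boxes_of(camera, target): "extent" ([left, top, width, height] in pixels, round what is visible of it).
- trace(camera, target): "pixels" (384x512 bool, what is visible of it) and "extent" ([left, top, width, height] in pixels, round what is visible of it).
- tip_of(camera, target): "location" ([column, row] in pixels: a listed point, or the origin of a listed thing).
The state is a dict: "time_s": time; "joints": joint angles; "joint_vel": joint speeds; "tau": joint torques, N m; "tcp_pos": TCP position; "tcp_rot": TCP orientation; "wrist_force": force on the tool from outside, world axes, zero at the start; "torque": the same for the moment, N m; "opening": finger opening in m.
Only numpy, scipy, OpenCV 4.12 (cv2) and the standard library are available. Lean on these libraries where they do the work, as an engineer would, in place of code of your own. Each camera call takes 0.05 s, during which the arm holds its last target. There are 200 camera calls.

## Working session

There is one attempt and no reset: what is moved stays moved. The work goes in short steps, Python scripts to look and compute and a shell command to move; the robot and the scene stay as the last step left them, time stands still between calls to the robot, and variables do not carry over. Pictures are saved under pics/ and viewed, about 8 in all and at most 12, crops included, and the job is handed in when it is done.

```bash
ls; mkdir -p pics; cat > h.py <<'E'
import numpy as np, cv2
from cell import arm, cams, boxes_of, trace, tip_of
def cm(n):
    m=cams.camera_model(n); return np.array(m["K"]),np.array(m["origin"]),np.array(m["attitude"]),m
def proj(n,p):
    K,o,R,_=cm(n); q=R.T@(np.array(p)-o); q=np.array([q[0],-q[1],-q[2]]); u=K@q; return u[:2]/u[2]
def ray(n,px):
    K,o,R,_=cm(n); d=np.linalg.solve(K,[px[0],px[1],1.]); return o,R@np.array([d[0],-d[1],-d[2]])
def atz(n,px,z):
    o,d=ray(n,px); return o+d*(z-o[2])/d[2]
E
python3 - <<'E'
from h import *
o=arm.get_obs(); print({k:np.round(v,3).tolist() for k,v in o.items()}, arm.finger_overhang)
Z=dict(opening=.186,lever_pivot=.192,lever_knob=.206,bar_center=.150,bar_end_1=.150,bar_end_2=.150,v_block=0,spare_lens=0,calculator=0,case=0)
for n in ("scene","top"):
    im=cams.camera(n); cv2.imwrite(f"pics/{n}0.png",im[:,:,::-1]); m=cm(n)[3]; print(n,{k:np.round(v,3).tolist() for k,v in m.items() if not isinstance(v,str)})
    for t,z in Z.items():
        for d in tip_of(n,t)[:3]: print(t,round(d["conf"],2),np.round(d["location"],1),atz(n,d["location"],z).round(4)[:2])
E
```

```text
pics
{'time_s': 0.0, 'joints': [-1.419, 0.478, 0.022, 1.556, -0.011, 1.109, -0.083], 'joint_vel': [0.001, -0.001, -0.001, -0.0, -0.0, 0.002, -0.0], 'tau': [-0.0, -58.286, 1.535, -27.262, -0.054, 0.017, 0.0], 'tcp_pos': [0.173, 0.652, 0.241], 'tcp_rot': [[-0.0, -0.966, 0.257], [-0.002, 0.257, 0.966], [-1.0, -0.0, -0.002]], 'wrist_force': [0.489, -0.035, -0.238], 'torque': [0.045, -0.0, -0.029], 'opening': 0.088} 0.019
scene {'K': [[385.056, 0.0, 263.102], [0.0, 385.056, 196.581], [0.0, 0.0, 1.0]], 'origin': [1.488, 0.214, 0.84], 'attitude': [[-0.286, -0.522, 0.803], [0.958, -0.17, 0.23], [0.017, 0.835, 0.549]]}
opening 0.8 [233.7 204.1] [ 0.5986 -0.1314]
lever_pivot 0.46 [237.2 223.2] [ 0.6914 -0.0868]
lever_knob 0.56 [231.3 196.9] [ 0.5924 -0.1408]
bar_center 0.52 [302.6 277.2] [0.7976 0.1225]
bar_center 0.42 [234.9 215.3] [ 0.6048 -0.1263]
bar_end_1 0.7 [293.1 266.8] [0.7688 0.0918]
bar_end_1 0.62 [310.  293.2] [0.8437 0.1499]
bar_end_1 0.57 [216.8 209.2] [ 0.5919 -0.1905]
bar_end_2 0.7 [293.1 266.8] [0.7688 0.0918]
bar_end_2 0.62 [310.  293.2] [0.8437 0.1499]
bar_end_2 0.57 [216.8 
[... 390 characters left out ...]
6089 -0.1327]
opening 0.63 [265.1 141.7] [ 0.7033 -0.0708]
lever_pivot 0.83 [271.6 143.2] [ 0.6973 -0.089 ]
bar_center 0.53 [287.1 180.3] [ 0.5957 -0.1315]
bar_center 0.52 [211.2 168.6] [0.6355 0.0875]
bar_center 0.42 [321.3 269.5] [ 0.3396 -0.2205]
bar_end_1 0.63 [307.1 187.1] [ 0.5746 -0.1885]
bar_end_1 0.59 [200.4 156.6] [0.6716 0.1186]
bar_end_1 0.46 [223.  180.8] [0.5989 0.0538]
bar_end_2 0.63 [307.1 187.1] [ 0.5746 -0.1885]
bar_end_2 0.59 [200.4 156.6] [0.6716 0.1186]
bar_end_2 0.46 [223.  180.8] [0.5989 0.0538]
v_block 0.54 [201.7 131.7] [0.7797 0.1341]
spare_lens 0.6 [165.7 152.8] [0.7132 0.2515]
calculator 0.6 [361.9 229.4] [ 0.4517 -0.3695]
case 0.62 [283.9 186.1] [ 0.5953 -0.1275]
```

```bash
python3 - <<'E'
import cv2
a=cv2.imread("pics/top0.png")[90:250,200:400]; b=cv2.imread("pics/scene0.png")
cv2.imwrite("pics/topc.png",cv2.resize(a,(750,600),interpolation=cv2.INTER_CUBIC))
cv2.imwrite("pics/scenec.png",cv2.resize(b[140:300,150:350],(750,600),interpolation=cv2.INTER_CUBIC))
E
```

```text
(no output)
```

View pics/topc.png

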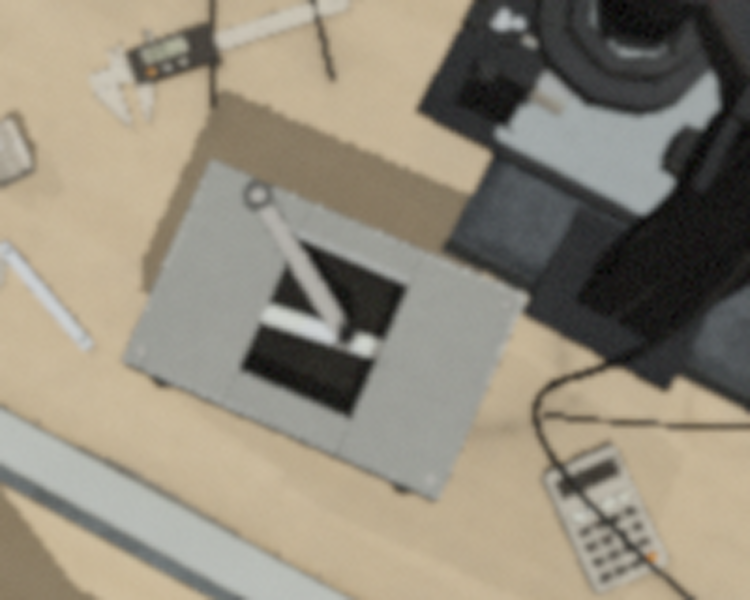

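View pics/scenec.png

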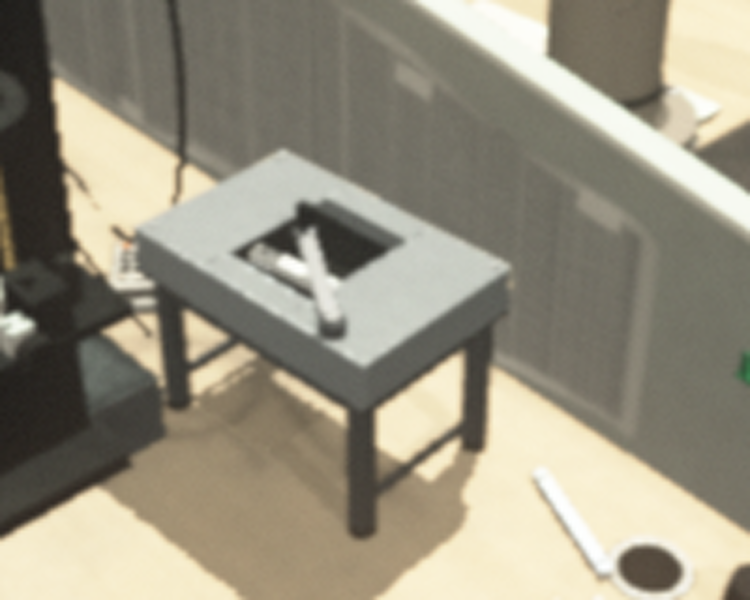

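View pics/scene0.png

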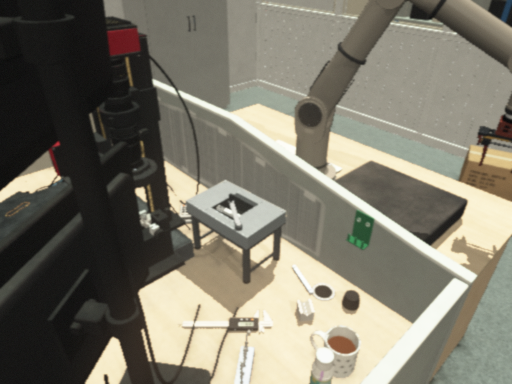

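The top view shows the lever lying across the opening: pin at crop (258,193), knob at (345,330). The bar is visible from (265,315) to (378,345). A microscope stands on the far/-x side. The small white bar left of the stand is a look-alike. Next I'll fit the frames.

```bash
cat >> h.py <<'E'
def case_fit(im,n="top",c0=(0.597,-0.130),a0=np.pi/3):
    # refine (cx,cy,a): opening rectangle dark vs cover ring grey, at z=.186
    from scipy.optimize import minimize
    g=cv2.GaussianBlur(cv2.cvtColor(im,cv2.COLOR_RGB2GRAY),(0,0),1).astype(float)
    def samp(p,x,y):
        c,s=np.cos(p[2]),np.sin(p[2]); P=[proj(n,(p[0]+c*u-s*v,p[1]+s*u+c*v,.186)) for u,v in zip(x,y)]
        P=np.array(P,np.float32); return cv2.remap(g.astype(np.float32),P[:,:1],P[:,1:],cv2.INTER_LINEAR).ravel()
    t=np.linspace(-.9,.9,12); o=np.ones(12)
    def ring(a,b): return np.r_[a*t,a*t,a*o,-a*o],np.r_[b*o,-b*o,b*t,b*t]
    ri,ro=ring(.043,.052),ring(.049,.058)
    f=lambda p:-np.sum(np.clip(samp(p,*ro)-samp(p,*ri),-20,60))
    r=minimize(f,[*c0,a0],method="Nelder-Mead",options=dict(initial_simplex=[[c0[0],c0[1],a0],[c0[0]+.012,c0[1],a0],[c0[0],c0[1]+.012,a0],[c0[0],c0[1],a0+.08]]))
    return r.x,r.fun
def tocase(p,F):
    c,s=np.cos(F[2]),np.sin(F[2]); d=np.array(p)[:2]-F[:2]; return np.array([c*d[0]+s*d[1],-s*d[0]+c*d[1]])
def toworld(q,F):
    c,s=np.cos(F[2]),np.sin(F[2]); return np.array([F[0]+c*q[0]-s*q[1],F[1]+s*q[0]+c*q[1]])
E
python3 - <<'E'
from h import *
im=cv2.imread("pics/top0.png")[:,:,::-1].copy()
cr=lambda u,v:(200+u/3.75,90+v/3.75)
C=[atz("top",cr(*q),.186)[:2] for q in((210,160),(528,297),(435,497),(125,360))]
e=(C[0]-C[1]+C[3]-C[2]); print("corners centre",np.mean(C,0),"ang",np.arctan2(e[1],e[0]),np.linalg.norm(e)/2)
F,v=case_fit(im,c0=np.mean(C,0),a0=np.arctan2(e[1],e[0])); print("fit",F,v)
for nm,q,z in (("pin",(258,193),.2),("knob",(345,330),.206),("barL",(265,315),.156),("barR",(378,345),.156)):
    w=atz("top",cr(*q),z); print(nm,w[:2].round(4),"case",tocase(w,F).round(4))
cams.camera("top")
for d in trace("top","bar_center")[:2]:
    r,c=np.nonzero(d["pixels"]); P=np.array([tocase(atz("top",(a,b),.156),F) for a,b in zip(c,r)]); print(d["conf"],d["extent"],len(r),P.mean(0),cv2.fitLine(P.astype(np.float32),cv2.DIST_L2,0,.01,.01).ravel())
# microscope points assumed at heights
for q in ((420,105),(490,150),(445,245),(590,300),(520,120)): print(q,[tocase(atz("top",cr(*q),z),F).round(3).tolist() for z in (0,.2,.4)])
E
```

```text
corners centre [ 0.59984288 -0.1280911 ] ang 1.130161250796856 0.2568100452763155Traceback (most recent call last):
  File "<stdin>", line 6, in <module>
  File "h.py", line 22, in case_fit
    r=minimize(f,[*c0,a0],method="Nelder-Mead",options=dict(initial_simplex=[[c0[0],c0[1],a0],[c0[0]+.012,c0[1],a0],[c0[0],c0[1]+.012,a0],[c0[0],c0[1],a0+.08]]))
    res = _minimize_neldermead(fun, x0, args, callback, bounds=bounds,
                               **options)
    fxr = func(xr)
    fx = function(np.copy(x), *(wrapper_args + args))
  File "h.py", line 21, in <lambda>
    f=lambda p:-np.sum(np.clip(samp(p,*ro)-samp(p,*ri),-20,60))
                               ~~~~^^^^^^^
  File "h.py", line 16, in samp
    c,s=np.cos(p[2]),np.sin(p[2]); P=[proj(n,(p[0]+c*u-s*v,p[1]+s*u+c*v,.186)) for u,v in zip(x,y)]
                                      ~~~~^^^^^^^^^^^^^^^^^^^^^^^^^^^^^^^^^^^^
  File "h.py", line 6, in proj
    K,o,R,_=cm(n); q=R.T@(np.array(p)-o); q=np.array([q[0],-q[1],-q[2]]); u=K@q; return u[:2]/u[2]
            ~~^^^
  File "h.py", line 4, in cm
    m=cams.camera_model(n); return np.array(m["K"]),np.array(m["origin"]),np.array(m["attitude"]),m
ValueError: time passes only in moves, steps and waits
```

View pics/top0.png

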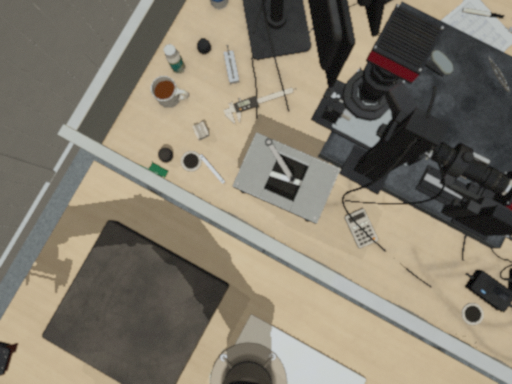

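```bash
sed -i 's/^def cm/import functools\n@functools.lru_cache\ndef cm/' h.py
python3 - <<'E'
from h import *
im=cv2.imread("pics/top0.png")[:,:,::-1].copy()
cr=lambda u,v:(200+u/3.75,90+v/3.75)
F,v=case_fit(im,c0=(.5998,-.1281),a0=1.13); print("fit",F,v); np.save("F.npy",F)
for nm,q,z in (("pin",(258,193),.2),("knob",(345,330),.206),("barL",(265,315),.156),("barR",(378,345),.156)):
    w=atz("top",cr(*q),z); print(nm,w[:2].round(4),"case",tocase(w,F).round(4))
print("pin px",[(np.array(proj("top",[*toworld(q,F),.186]))-[200,90])*3.75 for q in((.13,-.084),(-.13,-.084),(-.13,.084),(.13,.084))])
cams.camera("top")
for d in trace("top","bar_center")[:3]:
    r,c=np.nonzero(d["pixels"]); P=np.array([tocase(atz("top",(a,b),.156),F) for a,b in zip(c,r)]); print(d["conf"],d["extent"],len(r),P.mean(0),cv2.fitLine(P.astype(np.float32),cv2.DIST_L2,0,.01,.01).ravel())
for q in ((313,115),(330,130),(357,178),(322,155),(347,95),(370,185),(400,125)): print(q,[tocase(atz("top",q,z),F).round(2).tolist() for z in (0,.2,.4,.6)])
print("scene rays col 120/150/190",[[tocase(atz("scene",q,z),F).round(2).tolist() for z in (0,.3,.5)] for q in((135,150),(155,205),(190,250),(120,90))])
E
```

```text
fit [ 0.59971964 -0.12743157  1.12635482] -2467.728515625
pin [ 0.7009 -0.0812] case [ 0.0852 -0.0714]
knob [ 0.5951 -0.1428] case [-0.0158 -0.0024]
barL [ 0.6145 -0.0845] case [0.0451 0.0051]
barR [ 0.5891 -0.1704] case [-0.0434 -0.0089]
pin px [array([210.79070961, 158.2985196 ]), array([526.81449489, 296.20836999]), array([437.85997496, 501.15828871]), array([119.11197787, 359.20701604])]
0.58 [275.2, 173.6, 27.5, 10.5] 127 [ 0.00694744 -0.00048031] [ 9.9527240e-01  9.7122602e-02  6.9474406e-03 -4.8030846e-04]
0.56 [199.0, 156.4, 25.1, 29.0] 100 [0.20872917 0.05900711] [ 0.9039613  -0.42761427  0.20872918  0.0590071 ]
(313, 115) [[0.01, -0.25], [0.0, -0.19], [-0.0, -0.14], [-0.0, -0.08]]
(330, 130) [[-0.06, -0.22], [-0.06, -0.17], [-0.05, -0.12], [-0.05, -0.07]]
(357, 178) [[-0.2, -0.11], [-0.18, -0.08], [-0.16, -0.04], [-0.13, 0.0]]
(322, 155) [[-0.07, -0.14], [-0.07, -0.1], [-0.06, -0.06], [-0.05, -0.01]]
(347, 95) [[-0.07, -0.35], [-0.06, -0.28], [-0.06, -0.21], [-0.05, -0.14]]
(370, 185) [[-0.25, -0.11], [-0.22, -0.07], [-0.19, -0.04], [-0.16, 0.0]]
(400, 125) [[-0.26, -0.33], [-0.23, -0.26], [-0.2, -0.2], [-0.17, -0.13]]
scene rays col 120/150/190 [[[-0.87, 0.18], [-0.32, -0.12], [0.06, -0.32]], [[-0.41, -0.02], [-0.02, -0.25], [0.24, -0.4]], [[-0.12, -0.1], [0.17, -0.3], [0.36, -0.43]], [[-1.73, 0.61], [-0.86, 0.16], [-0.29, -0.14]]]
```

```bash
python3 -m handwheel '[0.35,-0.033,0,0,0.1863,0.35,-0.033,0,0,0.1863,0.35,-0.033,0,0,0.1863,0.35,-0.033,0,0,0.1863,0.35,-0.033,0,0,0.1863,0.35,-0.033,0,0,0.1863,0.35,-0.033,0,0,0.1863,0.35,-0.033,0,0,0.1863]'; python3 -m handwheel '[0.35,0,0,0,0.1863,0.35,0,0,0,0.1863,0.35,0,0,0,0.1863,0.35,0,0,0,0.1863]'
cat >> h.py <<'E'
F=np.load("F.npy")
def go(q,z):
    o=arm.get_obs(); p=o["tcp_pos"]; R=np.array(o["tcp_rot"]); d=np.array([*toworld(q,F),z])-p
    zc=np.array([np.sin(F[2]),-np.cos(F[2])]); a=R[:2,2]; yaw=-np.arctan2(a[0]*zc[1]-a[1]*zc[0],a@zc)
    print("t",o["time_s"],"case",tocase(p,F).round(4),"z",round(p[2],4),"open",round(o["opening"],4),"F",np.round(o["wrist_force"],1),"j",np.round(o["joints"],2)); print("need units",(R.T@d/.8).round(4),"yaw",round(yaw/(np.pi/4),4))
E
python3 -c "
from h import *
go((-.0182,.0006),.45)"
```

```text
time_s: 2.0
tcp_pos: [0.1733, 0.6522, 0.4541]
tcp_rot: [[-0.0, -0.134, 0.991], [0.0, 0.991, 0.134], [-1.0, 0.0, -0.0]]
wrist_force: [0.6, -0.2, 0.8]
opening: 0.031
time_s: 2.4
tcp_pos: [0.1733, 0.6523, 0.4529]
tcp_rot: [[-0.0, 0.436, 0.9], [0.0, 0.9, -0.436], [-1.0, 0.0, -0.0]]
wrist_force: [-0.4, 0.2, -0.3]
opening: 0.0304
t 2.4 case [0.5207 0.7203] z 0.4529 open 0.0304 F [-0.4  0.2 -0.3] j [-1.66  0.39  0.38  1.26 -0.14  1.52 -1.74]
need units [ 0.0035 -0.6679  0.9038] yaw -0.008
```

```bash
for i in 1; do python3 -m handwheel '[0.35,0,-0.0278,0.0377,0,0.35,0,-0.0278,0.0377,0,0.35,0,-0.0278,0.0377,0,0.35,0,-0.0278,0.0377,0,0.35,0,-0.0278,0.0377,0,0.35,0,-0.0278,0.0377,0,0.35,0,-0.0278,0.0377,0,0.35,0,-0.0278,0.0377,0]'; done
python3 -m handwheel '[0.35,0,-0.0278,0.0377,0,0.35,0,-0.0278,0.0377,0,0.35,0,-0.0278,0.0377,0,0.35,0,-0.0278,0.0377,0,0.35,0,-0.0278,0.0377,0,0.35,0,-0.0278,0.0377,0,0.35,0,-0.0278,0.0377,0,0.35,0,-0.0278,0.0377,0]'
python3 -c "
from h import *
go((-.0182,.0006),.45)"
```

```text
time_s: 3.2
tcp_pos: [0.3152, 0.3864, 0.453]
tcp_rot: [[-0.0, 0.43, 0.903], [0.001, 0.903, -0.43], [-1.0, 0.001, -0.0]]
wrist_force: [0.2, 1.2, 1.1]
opening: 0.0308
time_s: 4.0
tcp_pos: [0.4563, 0.1218, 0.4531]
tcp_rot: [[0.0, 0.43, 0.903], [0.001, 0.903, -0.43], [-1.0, 0.001, -0.0]]
wrist_force: [0.1, 0.8, 0.0]
opening: 0.0311
t 4.0 case [0.1634 0.2366] z 0.4531 open 0.0311 F [0.1 0.8 0. ] j [-1.22 -0.07  0.8   1.74  0.05  1.45 -0.87]
need units [ 0.0035 -0.2268  0.2951] yaw -0.0006
```

```bash
python3 -m handwheel '[0.35,0,-0.0283,0.037,0,0.35,0,-0.0283,0.037,0,0.35,0,-0.0283,0.037,0,0.35,0,-0.0283,0.037,0,0.35,0,-0.0283,0.037,0,0.35,0,-0.0283,0.037,0,0.35,0,-0.0283,0.037,0,0.35,0,-0.0283,0.037,0]'
python3 -m handwheel '[0.35,0.05,0,0,0,0.35,0.05,0,0,0,0.35,0.05,0,0,0,0.35,0.04,0,0,0,0.35,0,0,0,0]'
python3 - <<'E'
from h import *
go((-.0182,.0006),.219)
for n in("top","scene"):
    im=cams.camera(n); cv2.imwrite(f"pics/{n}1.png",im[:,:,::-1])
    print(n,[(d["location"],round(d["conf"],2),tocase(atz(n,d["location"],.206),F).round(4)) for d in tip_of(n,"lever_knob")[:2]])
a=cv2.imread("pics/scene1.png")[130:270,170:310]; b=cv2.imread("pics/top1.png")[110:230,210:350]
cv2.imwrite("pics/a1.png",np.hstack([cv2.resize(a,(400,400),interpolation=2),cv2.resize(b,(400,343),interpolation=2)[:343].copy() if 0 else cv2.resize(b,(400,400),interpolation=2)]))
E
```

```text
time_s: 4.8
tcp_pos: [0.5925, -0.1429, 0.4526]
tcp_rot: [[-0.0, 0.429, 0.903], [0.0, 0.903, -0.429], [-1.0, 0.0, -0.0]]
wrist_force: [0.4, 0.4, 0.2]
opening: 0.0309
time_s: 5.3
tcp_pos: [0.5895, -0.1406, 0.2969]
tcp_rot: [[-0.007, 0.43, 0.903], [0.001, 0.903, -0.43], [-1.0, -0.002, -0.007]]
wrist_force: [-0.4, -0.0, -0.1]
opening: 0.0306
t 5.3 case [-0.0163  0.0036] z 0.2969 open 0.0306 F [-0.4 -0.  -0.1] j [-0.57  0.46  0.98  1.7  -0.4   1.21  0.07]
need units [ 0.0973 -0.0022  0.0044] yaw -0.0003
top []
scene [([232.2, 196.2], 0.64, array([-0.016 ,  0.0054]))]
```

View pics/a1.png

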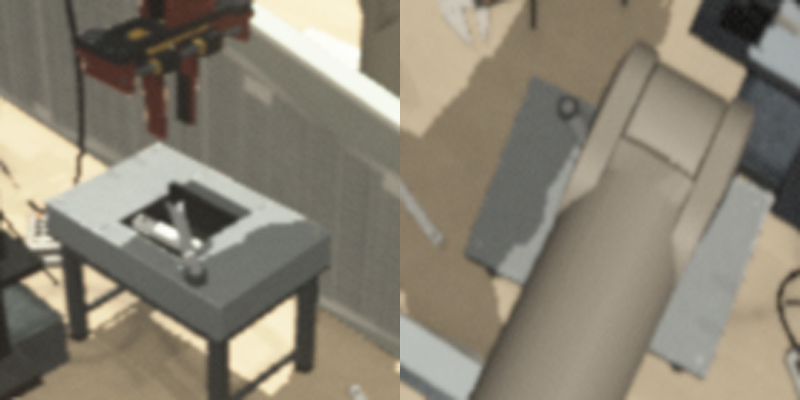

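```bash
python3 -m handwheel '[0.42,0.03,-0.0020,0.003,0,0.42,0.03,0,0,0,0.42,0.03,0,0,0,0.42,0.007,0,0,0,0.42,0,0,0,0,0,0,0,0,0,0,0,0,0,0,0,0,0,0,0]' 10
python3 -m handwheel '[0,0,0,0,0,0,0,0,0,0,0,0,0,0,0]' 10
python3 -c "
from h import *
go((-.0178,.0011),.219)"
```

```text
time_s: 6.3
tcp_pos: [0.5936, -0.1446, 0.2243]
tcp_rot: [[0.001, 0.43, 0.903], [-0.0, 0.903, -0.43], [-1.0, 0.001, 0.001]]
wrist_force: [-1.3, -0.1, 1.2]
opening: 0.0166
time_s: 6.6
tcp_pos: [0.5934, -0.1447, 0.2239]
tcp_rot: [[0.001, 0.43, 0.903], [-0.0, 0.903, -0.43], [-1.0, 0.0, 0.001]]
wrist_force: [-1.8, -0.1, 6.1]
opening: 0.0138
t 6.6 case [-0.0183 -0.0017] z 0.2239 open 0.0138 F [-1.8 -0.1  6.1] j [-0.51  0.53  0.92  1.78 -0.48  1.07  0.13]
need units [ 0.0062  0.0007 -0.0035] yaw -0.0007
```

```bash
python3 -m handwheel '[0,0,-0.0078,0.0115,0,0,0,-0.0070,0.0128,0,0,0,-0.0055,0.0145,0,0,0,-0.0038,0.0152,0,0,0,-0.0023,0.0155,0,0,0,-0.0008,0.0158,0,0,0,0,0,0,0,0,0,0,0]' 10
python3 -c "
from h import *
go((-.04,-.07),.219)
n='scene'; im=cams.camera(n); cv2.imwrite(f'pics/s2.png',im[:,:,::-1])
for t in('lever_knob','lever_pivot'):print(t,[(d['location'],round(d['conf'],2),tocase(atz(n,d['location'],.206 if 'kn' in t else .192),F).round(4)) for d in tip_of(n,t)[:2]])
"
```

```text
time_s: 7.4
tcp_pos: [0.6458, -0.1943, 0.2234]
tcp_rot: [[0.001, 0.431, 0.902], [-0.001, 0.902, -0.431], [-1.0, -0.001, 0.001]]
wrist_force: [0.4, -1.9, 5.2]
opening: 0.0134
t 7.4 case [-0.0406 -0.0704] z 0.2234 open 0.0134 F [ 0.4 -1.9  5.2] j [-0.37  0.64  0.87  1.62 -0.52  1.14  0.19]
need units [ 0.0056  0.0007 -0.0005] yaw -0.0014
lever_knob [([211.0, 202.0], 0.56, array([-0.0387, -0.0587]))]
lever_pivot [([233.5, 224.7], 0.48, array([ 0.0736, -0.0771]))]
```

```bash
python3 -m handwheel '[0.35,0,0,0,0,0.35,0,0,0,0,0.35,0,0,0,0,0.35,-0.04,0,0,0,0.35,-0.06,0,0,0,0.35,-0.06,0,0,0,0.35,0,0,0,0]'
python3 -m handwheel '[0.4,0,0.05,-0.050,0,0.4,0,0.035,-0.040,0,0.4,0,0,0,0,0.4,0,0,0,0]'
python3 - <<'E'
from h import *
go((.028,.0025),.169)
for n in("top","scene"):
    im=cams.camera(n); cv2.imwrite(f"pics/{n}3.png",im[:,:,::-1])
    for d in trace(n,"bar_center")[:2]:
        r,c=np.nonzero(d["pixels"]); P=np.array([tocase(atz(n,(a,b),.156),F) for a,b in zip(c,r)]); print(n,d["conf"],len(r),P.mean(0).round(4),cv2.fitLine(P.astype(np.float32),cv2.DIST_L2,0,.01,.01).ravel().round(3),P.min(0),P.max(0))
    print([(tocase(atz(n,d['location'],.206),F).round(4),d["conf"]) for d in tip_of(n,"lever_knob")])
a=cv2.imread("pics/scene3.png")[130:270,170:310]; b=cv2.imread("pics/top3.png")[110:230,210:350]
cv2.imwrite("pics/a3.png",np.hstack([cv2.resize(a,(400,400),interpolation=2),cv2.resize(b,(400,400),interpolation=2)]))
E
```

```text
time_s: 8.25
tcp_pos: [0.6474, -0.1952, 0.3581]
tcp_rot: [[0.01, 0.43, 0.903], [-0.003, 0.903, -0.43], [-1.0, 0.002, 0.01]]
wrist_force: [0.8, -0.9, 0.3]
opening: 0.0308
time_s: 8.65
tcp_pos: [0.6117, -0.1053, 0.3507]
tcp_rot: [[-0.001, 0.427, 0.904], [0.001, 0.904, -0.427], [-1.0, 0.001, -0.001]]
wrist_force: [-0.8, -1.0, -0.2]
opening: 0.0353
t 8.65 case [ 0.0251 -0.0013] z 0.3507 open 0.0353 F [-0.8 -1.  -0.2] j [-0.62  0.44  0.99  1.6  -0.38  1.31 -0.02]
need units [ 0.2271  0.0035 -0.0045] yaw 0.0035
top 0.58 71 [0.2104 0.0584] [ 0.904 -0.428  0.21   0.058] [0.16099584 0.03801417] [0.25362739 0.08337689]
[(array([-0.0339, -0.0719]), 0.47)]
scene 0.71 147 [-0.0217 -0.0107] [ 0.999  0.051 -0.022 -0.011] [-0.06787621 -0.02594152] [0.0191528  0.00497032]
scene 0.56 129 [ 0.3175 -0.0812] [ 0.901 -0.434  0.317 -0.081] [ 0.27192621 -0.10538028] [ 0.36132138 -0.05624337]
[(array([-0.0334, -0.0679]), 0.52)]
```

View pics/a3.png

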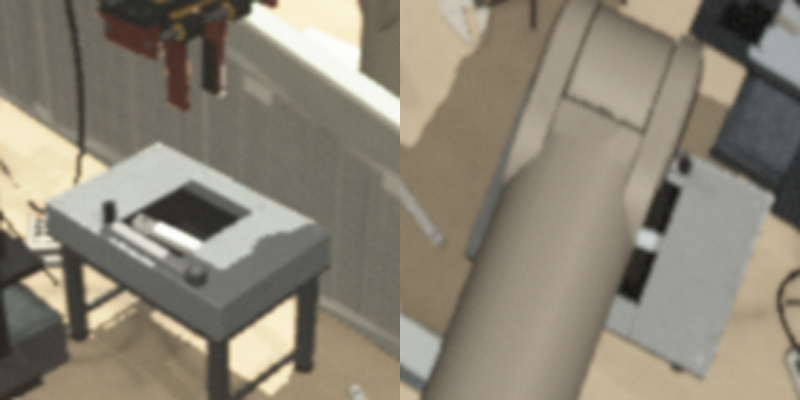

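```bash
python3 -m handwheel '[0.4,0.05,0.0035,-0.0045,-0.14,0.4,0.05,0,0,0,0.4,0.05,0,0,0,0.4,0.03,0,0,0,0.4,0.02,0,0,0,0.4,0,0,0,0]'
python3 -c "
from h import *
go((.028,.003),.168)"
```

```text
time_s: 9.55
tcp_pos: [0.6088, -0.1035, 0.1894]
tcp_rot: [[-0.003, 0.33, 0.944], [-0.0, 0.944, -0.33], [-1.0, -0.001, -0.003]]
wrist_force: [-0.5, -0.2, 0.5]
opening: 0.0352
t 9.55 case [0.0256 0.0021] z 0.1894 open 0.0352 F [-0.5 -0.2  0.5] j [-0.53  0.57  0.85  1.79 -0.5   1.02  0.18]
need units [ 0.0268  0.0032 -0.0007] yaw 0.1383
```

```bash
python3 -m handwheel '[0.4,0.013,0.0015,0,0,0.4,0.012,0.0015,0,0,0.4,0,0,0,0,0,0,0,0,0,0,0,0,0,0,0,0,0,0,0,0,0,0,0,0]' 8
python3 -c "
from h import *
go((.028,.003),.168)"
```

```text
time_s: 10.25
tcp_pos: [0.6109, -0.1009, 0.1718]
tcp_rot: [[0.001, 0.329, 0.944], [0.0, 0.944, -0.329], [-1.0, 0.0, 0.001]]
wrist_force: [-0.4, -0.1, 0.7]
opening: 0.0139
t 10.25 case [0.0287 0.0013] z 0.1718 open 0.0139 F [-0.4 -0.1  0.7] j [-0.52  0.59  0.83  1.8  -0.52  0.98  0.19]
need units [ 0.0047 -0.0007 -0.0022] yaw 0.1394
```

```bash
python3 -m handwheel '[0.4,0,0,0,0,0.4,0.0055,0,0,0,0.4,0,0,0,0,0,0,0,0,0,0,0,0,0,0,0,0,0,0,0]' 8
python3 -c "
from h import *
go((.028,.003),.167)"
```

```text
time_s: 10.85
tcp_pos: [0.6106, -0.1009, 0.1669]
tcp_rot: [[0.0, 0.329, 0.944], [-0.0, 0.944, -0.329], [-1.0, -0.0, 0.0]]
wrist_force: [-1.2, -0.3, -0.3]
opening: 0.0148
t 10.85 case [0.0286 0.0016] z 0.1669 open 0.0148 F [-1.2 -0.3 -0.3] j [-0.52  0.6   0.83  1.81 -0.52  0.98  0.19]
need units [-0.0002 -0.0006 -0.0019] yaw 0.1395
```

```bash
python3 -m handwheel '[0,0,0,0,0,0,0,-0.0105,0,0,0,0,-0.0105,0,0,0,0,-0.0105,0,0,0,0,-0.0105,0,0,0,0,-0.0105,0,0,0,0,0,0,0]' 15
python3 - <<'E'
from h import *
go((.028,.003),.167)
n="scene"
im=cams.camera(n); cv2.imwrite(f"pics/{n}4.png",im[:,:,::-1]); cv2.imwrite("pics/a4.png",cv2.resize(im[160:250,180:300,::-1],(800,600),interpolation=2))
for e in ((77.5,1),(30,1)): print(e)
E
```

```text
time_s: 11.55
tcp_pos: [0.5959, -0.1426, 0.1669]
tcp_rot: [[-0.0, 0.331, 0.944], [-0.001, 0.944, -0.331], [-1.0, -0.001, -0.0]]
wrist_force: [-0.3, -0.8, -0.2]
opening: 0.0138
t 11.55 case [-0.0154 -0.0031] z 0.1669 open 0.0138 F [-0.3 -0.8 -0.2] j [-0.46  0.59  0.83  1.82 -0.52  0.97  0.26]
need units [-0.0001  0.0547 -0.0017] yaw 0.1361
(77.5, 1)
(30, 1)
```

View pics/a4.png

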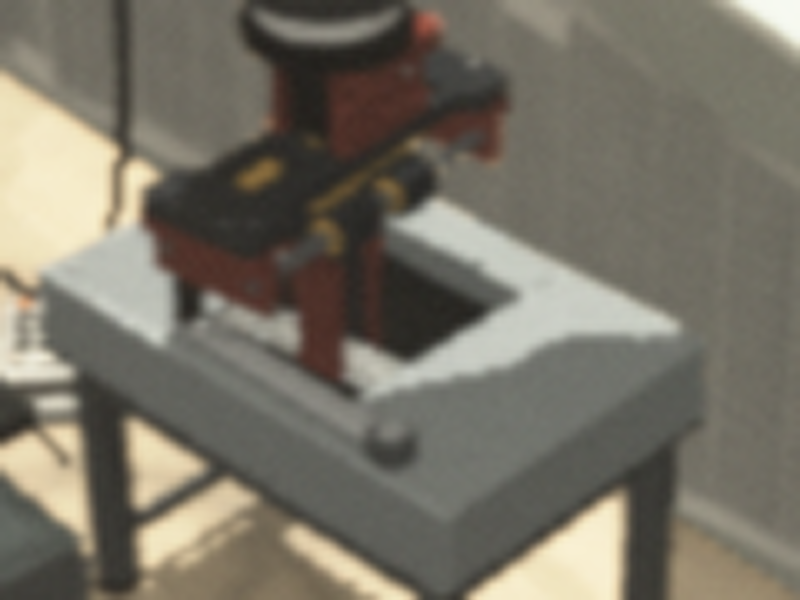

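```bash
python3 - <<'E'
from h import *
n="scene"; cams.camera(n)
print(tocase(atz(n,(240.75,214.75),.156),F))
for d in tip_of(n,"bar_end_1"): print(d["conf"],d["location"],tocase(atz(n,d["location"],.150),F).round(4))
for d in trace(n,"bar_center"):
    r,c=np.nonzero(d["pixels"]); P=np.array([tocase(atz(n,(a,b),.153),F) for a,b in zip(c,r)]); print(d["conf"],len(r),P.min(0).round(3),P.max(0).round(3))
for x in (.0,.02,.034,.045): print(x,(proj(n,[*toworld((x,.003),F),.156])-[180,160])/.15)
E
```

```text
[0.01999048 0.00430072]
0.53 [290.9, 264.6] [ 0.2615 -0.0559]
0.52 [311.2, 289.1] [ 0.3497 -0.0886]
0.48 [207.3, 203.4] [-0.1056 -0.0192]
0.46 [248.8, 220.5] [0.052  0.0059]
0.19 [208.7, 206.5] [-0.0894 -0.0276]
0.0 [371.81823748 348.46937505]
0.02 [402.97947195 366.24231229]
0.034 [425.14868658 378.88661432]
0.045 [442.77770509 388.94139696]
```

```bash
python3 -m handwheel '[0.36,0,0,0,0,0.36,0,0,0,0,0.36,0,0.013,0,0,0.36,0,0.013,0,0,0.36,0,0.013,0,0,0.36,0,0,0,0,0,0,0,0,0,0,0,0,0,0]' 6
python3 -m handwheel '[0,0,0,0,0,0,0,0,0,0]' 6
python3 - <<'E'
from h import *
go((.016,.001),.167)
n="scene"
im=cams.camera(n); cv2.imwrite("pics/a5.png",cv2.resize(im[160:250,180:300,::-1],(800,600),interpolation=2))
E
```

```text
time_s: 12.55
tcp_pos: [0.6068, -0.1115, 0.1669]
tcp_rot: [[-0.0, 0.329, 0.944], [-0.0, 0.944, -0.329], [-1.0, -0.0, 0.0]]
wrist_force: [-0.3, -0.1, -0.2]
opening: 0.0187
time_s: 12.75
tcp_pos: [0.6068, -0.1117, 0.1669]
tcp_rot: [[-0.0, 0.329, 0.944], [-0.0, 0.944, -0.329], [-1.0, -0.0, 0.0]]
wrist_force: [-0.5, -0.7, -1.1]
opening: 0.0137
t 12.75 case [0.0173 0.0004] z 0.1669 open 0.0137 F [-0.5 -0.7 -1.1] j [-0.5   0.59  0.83  1.81 -0.52  0.97  0.21]
need units [-0.0001 -0.0015 -0.001 ] yaw 0.1384
```

View pics/a5.png

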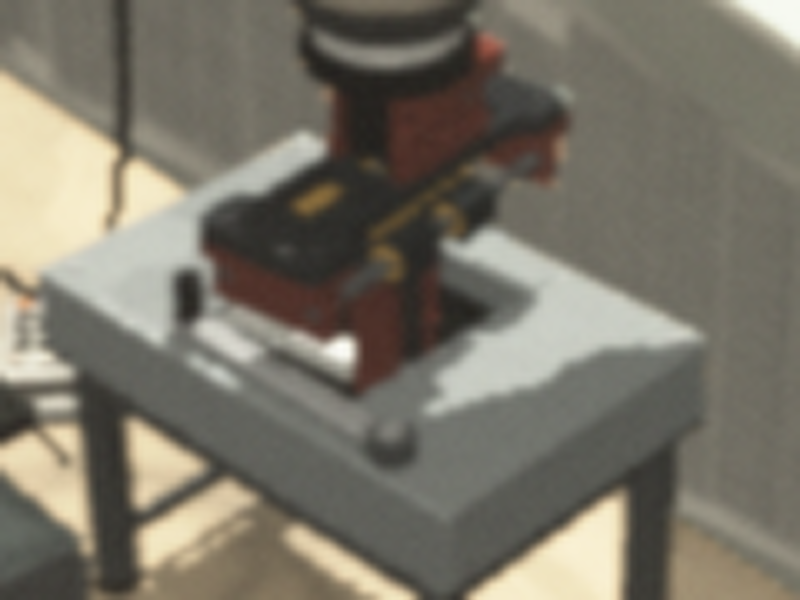

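```bash
python3 -m handwheel '[0,-0.01,0,0,0,0,-0.01,0,0,0,0,-0.01,0.0015,0,0,0,-0.01,0.002,0,0,0,-0.01,0.003,0,0,0,0,0,0,0]' 6
python3 - <<'E'
from h import *
go((.035,.003),.237)
n="scene"
im=cams.camera(n); cv2.imwrite("pics/a6.png",cv2.resize(im[160:250,180:300,::-1],(800,600),interpolation=2))
E
```

```text
time_s: 13.4
tcp_pos: [0.6098, -0.1056, 0.2083]
tcp_rot: [[0.002, 0.328, 0.945], [0.001, 0.945, -0.328], [-1.0, 0.001, 0.002]]
wrist_force: [0.8, 1.0, -0.2]
opening: 0.0138
t 13.4 case [0.024  0.0003] z 0.2083 open 0.0138 F [ 0.8  1.  -0.2] j [-0.54  0.55  0.87  1.77 -0.48  1.04  0.17]
need units [-0.0359  0.0141 -0.0018] yaw 0.1402
```

View pics/a6.png

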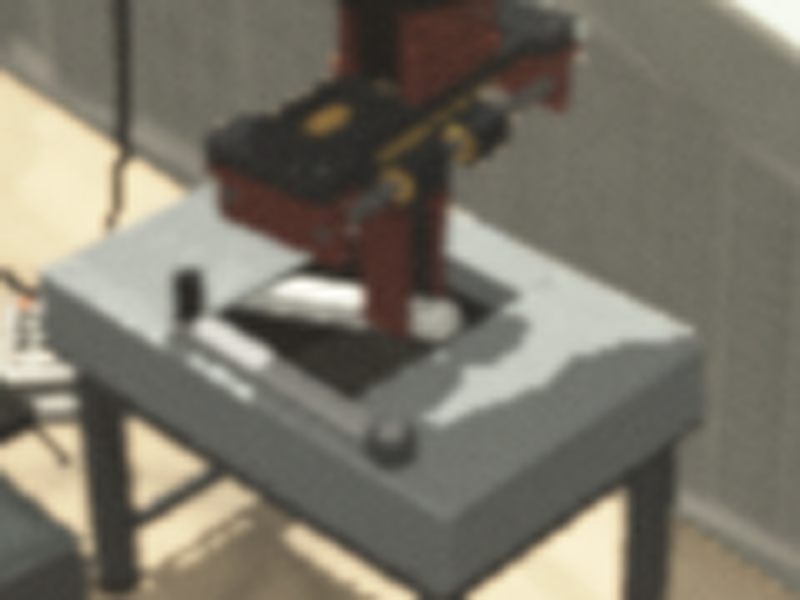

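```bash
python3 -m handwheel '[0,-0.01,0.005,0,0,0,-0.012,0.005,0,0,0,-0.012,0.005,0,0,0,-0.0125,0.001,0,0,0,-0.0125,0,0,0,0,-0.0125,0,0,0,0,0,0,0,0]' 6
python3 - <<'E'
from h import *
go((.035,.003),.237)
n="scene"
im=cams.camera(n); cv2.imwrite("pics/a7.png",cv2.resize(im[140:260,170:330,::-1],(800,600),interpolation=2))
E
```

```text
time_s: 14.15
tcp_pos: [0.6137, -0.0946, 0.2658]
tcp_rot: [[0.003, 0.329, 0.944], [-0.0, 0.944, -0.329], [-1.0, 0.001, 0.003]]
wrist_force: [0.4, -0.4, -1.6]
opening: 0.0139
t 14.15 case [0.0356 0.0015] z 0.2658 open 0.0139 F [ 0.4 -0.4 -1.6] j [-0.59  0.5   0.91  1.71 -0.43  1.15  0.11]
need units [ 0.036  -0.0006 -0.002 ] yaw 0.139
```

View pics/a7.png

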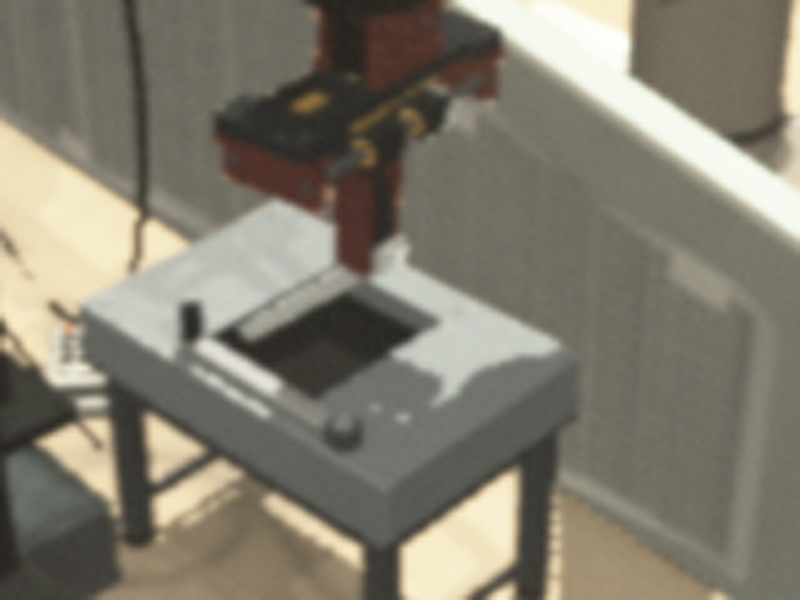

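```bash
python3 -m handwheel '[0,-0.012,0.006,0,0,0,-0.012,0.006,0,0,0,-0.012,0.006,0,0,0,-0.012,0.002,0,0,0,-0.0125,0,0,0,0,-0.0125,0,0,0,0,0,0,0,0]' 6
python3 - <<'E'
from h import *
go((.035,.003),.237)
n="scene"
im=cams.camera(n); cv2.imwrite("pics/a8.png",cv2.resize(im[140:260,170:330,::-1],(800,600),interpolation=2))
E
```

```text
time_s: 14.9
tcp_pos: [0.6188, -0.0796, 0.3242]
tcp_rot: [[0.003, 0.329, 0.944], [-0.0, 0.944, -0.329], [-1.0, 0.001, 0.002]]
wrist_force: [0.5, 0.3, -0.7]
opening: 0.014
t 14.9 case [0.0514 0.0033] z 0.3242 open 0.014 F [ 0.5  0.3 -0.7] j [-0.64  0.45  0.95  1.63 -0.38  1.26  0.05]
need units [ 0.109  -0.0206 -0.0021] yaw 0.139
```

View pics/a8.png

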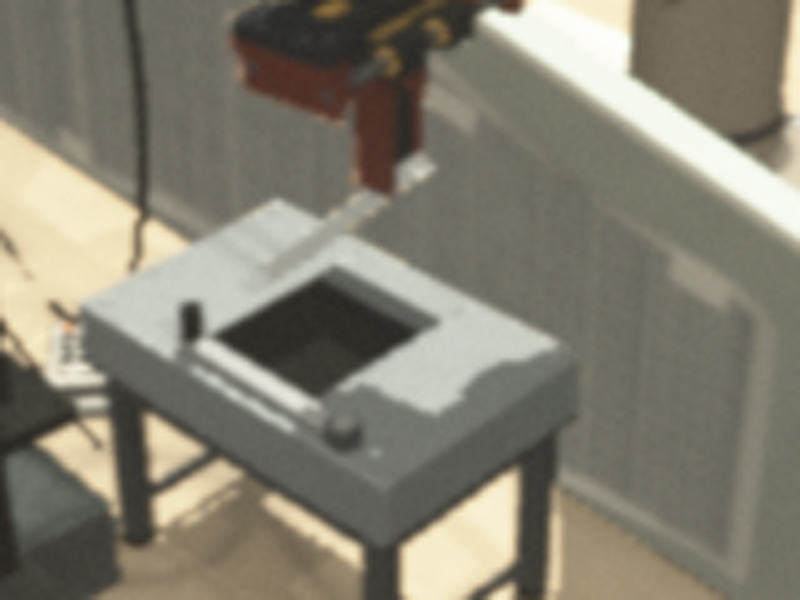

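Both ends of the bar are out and it hangs tilted. Lever is still parallel. Next I'll firm up the grip and raise it.

```bash
python3 -m handwheel '[0,0,0,0,0,0,-0.025,0,0,0,0,-0.035,0,0,0,0,-0.035,0,0,0,0,-0.035,0,0,0,0,-0.035,0,0,0,0,-0.025,0,0,0,0,0,0,0,0]' 25
python3 -m handwheel '[0,0,0,0,0,0,0,0,0,0,0,0,0,0,0,0,0,0,0,0,0,0,0,0,0,0,0,0,0,0]' 25
python3 - <<'E'
from h import *
go((.05,.003),.47)
for n in ("scene","top"):
    im=cams.camera(n); cv2.imwrite(f"pics/{n}9.png",im[:,:,::-1])
    for t,z in (("lever_knob",.206),("lever_pivot",.192),("v_block",0),("spare_lens",0),("calculator",0)): print(n,t,[(tocase(atz(n,d['location'],z),F).round(4).tolist(),atz(n,d['location'],z)[:2].round(3).tolist(),round(d["conf"],2)) for d in tip_of(n,t)[:2]])
    for d in trace(n,"bar_center")[:2]: print("bar",d["conf"],d["extent"],d["pixels"].sum())
a=cv2.imread("pics/scene9.png")[60:260,150:350]; b=cv2.imread("pics/top9.png")[110:230,210:350]
cv2.imwrite("pics/a9.png",np.hstack([cv2.resize(a,(400,400),interpolation=2),cv2.resize(b,(400,400),interpolation=2)]))
E
```

```text
time_s: 15.75
tcp_pos: [0.6189, -0.0797, 0.4765]
tcp_rot: [[0.004, 0.329, 0.944], [-0.0, 0.944, -0.329], [-1.0, 0.001, 0.004]]
wrist_force: [0.0, -0.9, -0.2]
opening: 0.0136
time_s: 16.35
tcp_pos: [0.6182, -0.0789, 0.4743]
tcp_rot: [[-0.0, 0.329, 0.944], [0.0, 0.944, -0.329], [-1.0, -0.0, -0.0]]
wrist_force: [0.1, -0.5, -1.0]
opening: 0.0139
t 16.35 case [0.0517 0.0042] z 0.4743 open 0.0139 F [ 0.1 -0.5 -1. ] j [-0.65  0.38  1.    1.38 -0.32  1.55 -0.02]
need units [ 0.0053 -0.0023  0.0012] yaw 0.1395
scene lever_knob [([-0.0314, -0.0731], [0.652, -0.187], 0.63)]
scene lever_pivot [([0.09, -0.0775], [0.708, -0.079], 0.67), ([-0.3697, 0.3352], [0.138, -0.317], 0.63)]
scene v_block [([0.3092, -0.056], [0.783, 0.128], 0.72)]
scene spare_lens [([0.3843, 0.0791], [0.694, 0.254], 0.76)]
scene calculator [([-0.2617, 0.0275], [0.462, -0.352], 0.57)]
bar 0.65 [293.3, 262.1, 23.4, 31.0] 139
bar 0.42 [299.1, 302.9, 13.8, 17.8] 305
top lever_knob [([-0.0311, -0.0728], [0.652, -0.187], 0.53)]
top lever_pivot []
top v_block [([0.32, -0.0501], [0.782, 0.14], 0.6), ([-0.0006, -0.0276], [0.624, -0.14], 0.28)]
top spare_lens []
top calculator [([-0.2786, 0.0267], [0.456, -0.368], 0.75), ([0.0146, -0.0662], [0.666, -0.143], 0.63)]
bar 0.63 [286.8, 165.0, 19.0, 7.8] 136
bar 0.48 [200.6, 154.8, 20.9, 27.8] 109
```

View pics/a9.png

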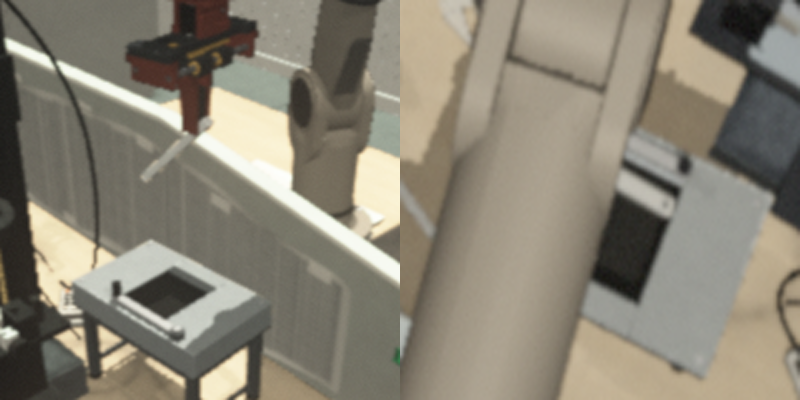

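```bash
python3 -c "
from cell import arm
print(arm.close_job()); o=arm.get_obs(); print(o['time_s'],o['opening'])"
```

```text
the job is handed in; nothing more can be done
None
the job is handed in; nothing more can be done
```

I swung the lever back until it lay parallel with the long side of the case, took the bar out through the opening end first, and handed the job in at about 16.6 s.

- **Lever:** I gripped the knob and drew it round its arc to 0. In the last pictures both cameras put the knob at case y ≈ -73 mm, where -70 is exact. That is about -0.02 rad, parallel and out of the opening. They disagree with the expected position along the case by about 9 mm (x ≈ -31 mm instead of -40), which I take as network error, because the gripper itself released the knob at (-40.6, -70.4) mm.
- **Bar:** I slid it about 44 mm towards -x inside the case and regripped it near its +x end. A light grip let it tilt as I drew it out, and I then held it at 25 N.
- **Final pose:** The TCP is at z = 0.474 m and the jaws are at 13.9 mm, on the bar. The picture shows the whole bar in the gripper, tilted about 45°. I estimate its lowest end at about 0.35 m, some 16 cm above the cover.
- **Bystanders:** The V-block, lens and calculator were found where they started, within the networks' scatter of 1–3 cm. The last top view did not find the lens, but the scene view did. The arm never went near any of them.
- **Forces:** The wrist force readings stayed at about 6 N or less.

The networks also kept reporting the look-alike bar on the desk. In the last pictures none of their "bar" reports showed the held bar, so I confirmed that from the picture and the jaw opening.

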